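Find the block that still grips by its drag on glass and prove it on the check ramp

ROBOT

A 6-joint arm with a two-finger parallel gripper is mounted at the origin on a cart in front of the work surface, level with it; the furniture and walls round the work are solid. World frame = base frame: x ahead of the robot, y to its left, z up, the work surface at z = 0. Lengths are in m, angles in rad, forces in N, time in s.
With the tool pointing down it reaches from about 0.35 to 0.95 m from the base axis. Payload 17.4 kg.
Tool frame: the origin (TCP) lies midway between the tips of the shut fingers; the grasp point (between the pads) lies 19 mm behind it; z points along the fingers, y is the direction in which the jaws open and shut (so a half turn about z gives the same grasp; the last joint's range is limited). The gripper opens to 93 mm and grips with 3 to 60 N. Pads are 15 mm wide; open, the fingers measure 128 mm over their backs; the gripper's body (75 mm by 188 mm) begins 65 mm behind the grasp point.
Start: joints at [-1.286, 0.116, 1.442, -0, 1.584, -0.038], TCP at [0.214, -0.64, 0.219] pointing down, gripper open.
Joint ranges: [-2.83, 2.83], [-0.83, 2.19], [0.07, 2.5], [-1.14, 4.28], [0.01, 3], [-2.97, 2.97]. Speed limits (rad/s): [1.89, 1.89, 2.22, 3.14, 3.14, 3.14].

INTERFACE

Orientations are given as a 3x3 rotation matrix whose columns are the frame's x, y, z axes.
In Python, from bench import * gives the robot as it stands.
- The arm moves only by the tool jog_arm, never from a script. Its argument "commands" is a list of rows, each an object with "delta_rot": the turn, a rotation vector about the tool's x, y, z in degrees, a list of three; "linear": the shift along the tool's x, y, z in m, a list of three; "claw": the opening, from 0 (shut) to 1 (fully open). In form: [{"delta_rot": [ax, ay, az], "linear": [dx, dy, dz], "claw": claw}, ...]. A call has 1 to 20 rows; each row is the pose to reach, as a shift and turn from the pose measured when the call began, along the tool's axes at that moment; what a row does not reach only later rows make up. A row lasts 1/8 s, in which the tool goes at most 62.5 mm and 10.7 degrees, less where a joint would pass 70% of its speed; a pose out of reach is approached as far as the arm can. A call with a gripper value outside its range is refused whole. The fingers move at their own pace and stop on an object; the grip force is fixed at half the most. Time passes only in rows, so rows that repeat a pose let the fingers close. It gives the time, the measured TCP pose, the force and the opening at its end, in the units of the state.
- get_obs(): the state, without advancing time (a new reading comes with each control period).
- snapshot(name): name is "scene" or "top" or "wrist"; returns (picture, depth): 400x640x3 uint8, red, green, blue; 400x640 float32, m along the optical axis (not along the pixel's ray), 0 where there is no reading.
- camera_model(name): a dict with "camera_matrix" (3x3 intrinsics, pixels), "world_from_camera" (4x4, takes a point from camera to world coordinates); the wrist camera has in their place "T_tool_cam" (4x4, takes a point from camera to tool coordinates, whose origin is the TCP and whose axes are the flange's). Camera axes: x right, y down, z forward; pixel columns grow to the right and rows downward; lengths in m; the calibration is good to about 2 mm. The wrist camera is an equidistant fisheye: a pixel r from the principal point sees the ray r / f radians off the axis. A picture is of the moment at which its call begins: read the wrist's pose just before it. camera_model takes no time and is no camera call.
- hand_in(): hands the job in, once; it reports no verdict.
The state is a dict: "time_s": time; "qpos": joint angles; "joint_vel": joint speeds; "tau": joint torques, N m; "tcp_pos": TCP position; "ee_rot": TCP orientation; "ft_force": force on the tool from outside, world axes, zero at the start; "moment": the same for the moment, N m; "opening": opening from 0.0 (shut) to 1.0 (fully open).
Only numpy, scipy, OpenCV 4.12 (cv2) and the standard library are available. Lean on these libraries where they do the work, as an engineer would, in place of code of your own. Each camera call takes 0.05 s, during which the arm holds its last target.

TASK

The three spring-handled slip-test blocks on the glass plate have non-slip soles, but two have glazed over; only one still has clearly the highest friction. Before lifting any, drag each of the three at least 6 cm across the glass while pressing its handle down with the same light hand force of about 7 N (5 to 11 N, so that the sole slides under load but is not scuffed), and compare the drag. Then set the one that drags hardest gently on the glass face of the sloping check ramp, long way up the slope and near the middle of the face, and let go, so that it stays there by its own grip; no block may slide down to the ramp's catch lip, and leave the other two standing on the plate and the things around undisturbed.

Things in the scene. Friction and masses are not known exactly. Their poses are not given: they have to be found in the camera images.
- block1: block1: one of three look-alike slip-test blocks standing on the glass plate (nothing in look or number tells which one grips, and they change places). 80 mm long (its x) x 44 mm wide (its y) aluminium body with a 3 mm cream-coloured coated sole, 15 mm high together, 0.17 to 0.33 kg. Origin: centre of the underside of the sole; z up
- block1_handle (a point): centre of block1's black bar handle, 40 mm long (block's x) x 16 mm wide (block's y: grip across this) x 26 mm high; at rest this point lies 42 mm above the underside of the sole, on the block's middle, and the gap between handle and block body is 14 mm. The handle rides straight down on a spring: it yields after about 2 N, then 2.5 N per mm, and is hard down after 6 mm (17 N)
- block2: block2: one of three look-alike slip-test blocks standing on the glass plate (nothing in look or number tells which one grips, and they change places). 80 mm long (its x) x 44 mm wide (its y) aluminium body with a 3 mm cream-coloured coated sole, 15 mm high together, 0.17 to 0.33 kg. Origin: centre of the underside of the sole; z up
- block2_handle (a point): centre of block2's black bar handle, 40 mm long (block's x) x 16 mm wide (block's y: grip across this) x 26 mm high; at rest this point lies 42 mm above the underside of the sole, on the block's middle, and the gap between handle and block body is 14 mm. The handle rides straight down on a spring: it yields after about 2 N, then 2.5 N per mm, and is hard down after 6 mm (17 N)
- block3: block3: one of three look-alike slip-test blocks standing on the glass plate (nothing in look or number tells which one grips, and they change places). 80 mm long (its x) x 44 mm wide (its y) aluminium body with a 3 mm cream-coloured coated sole, 15 mm high together, 0.17 to 0.33 kg. Origin: centre of the underside of the sole; z up
- block3_handle (a point): centre of block3's black bar handle, 40 mm long (block's x) x 16 mm wide (block's y: grip across this) x 26 mm high; at rest this point lies 42 mm above the underside of the sole, on the block's middle, and the gap between handle and block body is 14 mm. The handle rides straight down on a spring: it yields after about 2 N, then 2.5 N per mm, and is hard down after 6 mm (17 N)
- plate: flat grey-green glass drag plate, 260 mm (its x) x 300 mm (its y), fixed. Origin at the centre of its underside; the top face is 10 mm above the origin. The blocks stand in a row along its y about 95 mm apart, 15 to 55 mm beyond its middle line as seen from the robot (+x); there is 10 cm of free glass or more in front of each, towards -x
- ramp: fixed check ramp: aluminium base 180 x 104 mm, grey-green glass face rising at 22 degrees towards the ramp's +x (roughly away from the robot), from about 20 to 90 mm above the bench. Origin at the centre of its underside
- ramp_face: the ramp's sloping glass, 180 mm up the slope (its x points up the slope) x 92 mm wide (its y); z square to it. Origin: middle of the glass surface, 55 mm above the bench. 8 mm catch lip at its lower end. A block set long way up the slope, tilted with it, holds if it grips (friction on glass over 0.55); glazed ones (under 0.3) slide to the lip
- applicator: steel film applicator frame 32 x 100 x 26 mm, loose, a bystander; origin under its centre
- film_dish: glass petri dish 64 mm wide, 18 mm high, loose, a bystander; origin under its centre
- timer: white lab timer 64 x 64 x 20 mm, loose, a bystander; origin under its centre
- wash_bottle: white squeeze bottle with a red cap and bent spout, 187 mm high, loose, a bystander; origin at its foot
Mind the look-alikes: they are no part of the job. What is shaped like the block1 but orange is not meant. What is shaped like the block2 but blue is not meant.

How it is judged:
On the way, in this order (a step that is already met when the one before it is completed fails the run):
1. a first block slides on the glass under load (sole force on the plate over 6 N), more than 45 mm from its start (((contact force between block1 and plate above 6 N and linear speed of block1 above 0.008 m/s and distance of block1 from where it was at the start of the episode above 0.045 m) or (contact force between block2 and plate above 6 N and linear speed of block2 above 0.008 m/s and distance of block2 from where it was at the start of the episode above 0.045 m) or (contact force between block3 and plate above 6 N and linear speed of block3 above 0.008 m/s and distance of block3 from where it was at the start of the episode above 0.045 m))), for 0.2 s.
2. a second block does so ((((contact force between block1 and plate above 6 N and linear speed of block1 above 0.008 m/s and distance of block1 from where it was at the start of the episode above 0.045 m) and distance of any of block2, block3 from where it was at the start of the episode above 0.045 m) or ((contact force between block2 and plate above 6 N and linear speed of block2 above 0.008 m/s and distance of block2 from where it was at the start of the episode above 0.045 m) and distance of any of block1, block3 from where it was at the start of the episode above 0.045 m) or ((contact force between block3 and plate above 6 N and linear speed of block3 above 0.008 m/s and distance of block3 from where it was at the start of the episode above 0.045 m) and distance of any of block1, block2 from where it was at the start of the episode above 0.045 m))), for 0.2 s.
3. the third block does so ((((contact force between block1 and plate above 6 N and linear speed of block1 above 0.008 m/s and distance of block1 from where it was at the start of the episode above 0.045 m) and distance of each of block2, block3 from where it was at the start of the episode above 0.045 m) or ((contact force between block2 and plate above 6 N and linear speed of block2 above 0.008 m/s and distance of block2 from where it was at the start of the episode above 0.045 m) and distance of each of block1, block3 from where it was at the start of the episode above 0.045 m) or ((contact force between block3 and plate above 6 N and linear speed of block3 above 0.008 m/s and distance of block3 from where it was at the start of the episode above 0.045 m) and distance of each of block1, block2 from where it was at the start of the episode above 0.045 m))), for 0.2 s.
4. a block stands still on the ramp's face, let go (((x of block1 in the frame of ramp_face between -0.03 and 0.05 m and y of block1 in the frame of ramp_face between -0.03 and 0.03 m and z of block1 in the frame of ramp_face between -0.003 and 0.003 m and angle between the z axis of block1 and the z axis of ramp_face, either way round below 0.06 rad and angle between the x axis of block1 and the x axis of ramp_face, either way round below 0.35 rad and linear speed of block1 below 0.01 m/s and contact force between block1 and the fingers below 0.05 N) or (x of block2 in the frame of ramp_face between -0.03 and 0.05 m and y of block2 in the frame of ramp_face between -0.03 and 0.03 m and z of block2 in the frame of ramp_face between -0.003 and 0.003 m and angle between the z axis of block2 and the z axis of ramp_face, either way round below 0.06 rad and angle between the x axis of block2 and the x axis of ramp_face, either way round below 0.35 rad and linear speed of block2 below 0.01 m/s and contact force between block2 and the fingers below 0.05 N) or (x of block3 in the frame of ramp_face between -0.03 and 0.05 m and y of block3 in the frame of ramp_face between -0.03 and 0.03 m and z of block3 in the frame of ramp_face between -0.003 and 0.003 m and angle between the z axis of block3 and the z axis of ramp_face, either way round below 0.06 rad and angle between the x axis of block3 and the x axis of ramp_face, either way round below 0.35 rad and linear speed of block3 below 0.01 m/s and contact force between block3 and the fingers below 0.05 N))), for 0.5 s.
At the end, for the whole second after the job is handed in: one block rests, let go, flat on the ramp's glass (3 mm, 0.06 rad), long way up the slope (0.35 rad), by its own grip, its middle 30 mm below to 50 mm above the face's middle and within 30 mm of its centre line; the other two upright, still and within the plate's outline ((((x of block1 in the frame of ramp_face between -0.03 and 0.05 m and y of block1 in the frame of ramp_face between -0.03 and 0.03 m and z of block1 in the frame of ramp_face between -0.003 and 0.003 m and angle between the z axis of block1 and the z axis of ramp_face, either way round below 0.06 rad and angle between the x axis of block1 and the x axis of ramp_face, either way round below 0.35 rad and linear speed of block1 below 0.01 m/s and contact force between block1 and the fingers below 0.05 N) and (x of block2 in the frame of plate between -0.13 and 0.13 m and y of block2 in the frame of plate between -0.15 and 0.15 m and z of block2 in the frame of plate between 0.007 and 0.013 m and angle between block2's own z axis and vertical below 0.05 rad and linear speed of block2 below 0.01 m/s) and (x of block3 in the frame of plate between -0.13 and 0.13 m and y of block3 in the frame of plate between -0.15 and 0.15 m and z of block3 in the frame of plate between 0.007 and 0.013 m and angle between block3's own z axis and vertical below 0.05 rad and linear speed of block3 below 0.01 m/s)) or ((x of block2 in the frame of ramp_face between -0.03 and 0.05 m and y of block2 in the frame of ramp_face between -0.03 and 0.03 m and z of block2 in the frame of ramp_face between -0.003 and 0.003 m and angle between the z axis of block2 and the z axis of ramp_face, either way round below 0.06 rad and angle between the x axis of block2 and the x axis of ramp_face, either way round below 0.35 rad and linear speed of block2 below 0.01 m/s and contact force between block2 and the fingers below 0.05 N) and (x of block1 in the frame of plate between -0.13 and 0.13 m and y of block1 in the frame of plate between -0.15 and 0.15 m and z of block1 in the frame of plate between 0.007 and 0.013 m and angle between block1's own z axis and vertical below 0.05 rad and linear speed of block1 below 0.01 m/s) and (x of block3 in the frame of plate between -0.13 and 0.13 m and y of block3 in the frame of plate between -0.15 and 0.15 m and z of block3 in the frame of plate between 0.007 and 0.013 m and angle between block3's own z axis and vertical below 0.05 rad and linear speed of block3 below 0.01 m/s)) or ((x of block3 in the frame of ramp_face between -0.03 and 0.05 m and y of block3 in the frame of ramp_face between -0.03 and 0.03 m and z of block3 in the frame of ramp_face between -0.003 and 0.003 m and angle between the z axis of block3 and the z axis of ramp_face, either way round below 0.06 rad and angle between the x axis of block3 and the x axis of ramp_face, either way round below 0.35 rad and linear speed of block3 below 0.01 m/s and contact force between block3 and the fingers below 0.05 N) and (x of block1 in the frame of plate between -0.13 and 0.13 m and y of block1 in the frame of plate between -0.15 and 0.15 m and z of block1 in the frame of plate between 0.007 and 0.013 m and angle between block1's own z axis and vertical below 0.05 rad and linear speed of block1 below 0.01 m/s) and (x of block2 in the frame of plate between -0.13 and 0.13 m and y of block2 in the frame of plate between -0.15 and 0.15 m and z of block2 in the frame of plate between 0.007 and 0.013 m and angle between block2's own z axis and vertical below 0.05 rad and linear speed of block2 below 0.01 m/s)))); the robot touches nothing.
It fails at once if a block is lifted off the plate before all three have been dragged (z of any of block1, block2, block3 in the frame of plate above 0.018 m and not (distance of each of block1, block2, block3 from where it was at the start of the episode above 0.045 m)).
It fails at once if a block is borne down too hard: more than 20 N between its sole and the plate or ramp (its weight and the drag included) (contact force between any of block1, block2, block3 and plate above 20 N or contact force between any of block1, block2, block3 and ramp above 20 N).
It fails at once if a block slides down the ramp or is set against its catch lip ((contact force between block1 and ramp above 0.3 N and x of block1 in the frame of ramp_face below -0.037 m) or (contact force between block2 and ramp above 0.3 N and x of block2 in the frame of ramp_face below -0.037 m) or (contact force between block3 and ramp above 0.3 N and x of block3 in the frame of ramp_face below -0.037 m)).
It fails at once if a block is dropped: out of the fingers more than 15 mm above the ramp's face and off the plate ((z of block1 in the frame of ramp_face above 0.015 m and z of block1 in the frame of plate above 0.02 m and contact force between block1 and the fingers below 0.05 N) or (z of block2 in the frame of ramp_face above 0.015 m and z of block2 in the frame of plate above 0.02 m and contact force between block2 and the fingers below 0.05 N) or (z of block3 in the frame of ramp_face above 0.015 m and z of block3 in the frame of plate above 0.02 m and contact force between block3 and the fingers below 0.05 N)).
It fails at once if a bystander is shifted by more than 20 mm (distance of any of applicator, film_dish, timer, wash_bottle from where it was at the start of the episode above 0.02 m).
It also fails if it takes over 72 s, if anything falls off the work surface, if the arm or the gripper's body presses on something with over 40 N, if the wrist force passes 120 N, or if a joint passes its speed limit or range.

## Working session

There is one attempt and no reset: what is moved stays moved. The work goes in short steps, Python scripts to look and compute and a tool call to move; the robot and the scene stay as the last step left them, time stands still between calls to the robot, and variables do not carry over. Pictures are saved under pics/ and viewed, and the job is handed in when it is done.

Besides the shell and the picture viewer there is one more tool, called after ">>>" as name(argument=value, ...) on one line, values as JSON. jog_arm: Moves the arm, as the interface text tells. Its arguments: {"type":"object","properties":{"commands":{"type":"array"}},"required":["commands"]}

```bash
mkdir -p pics; ls; python3 - <<'E'
from bench import *
import cv2,numpy as np
s=get_obs();print({k:np.round(v,4).tolist() for k,v in s.items()})
for n in("scene","top"):
    p,d=snapshot(n);cv2.imwrite(f"pics/{n}0.png",p[:,:,::-1]);np.save(f"pics/{n}0.npy",d)
    m=camera_model(n);print(n,m)
print(camera_model("wrist"))
E
```

```text
pics
{'time_s': 0.0, 'qpos': [-1.2858, 0.1165, 1.4422, 0.0, 1.584, -0.0378], 'joint_vel': [-0.0005, -0.0002, 0.0012, -0.0011, 0.0003, 0.0003], 'tau': [-0.0005, -72.1268, -62.2612, 0.078, 0.0237, -0.0001], 'tcp_pos': [0.2141, -0.6399, 0.2179], 'ee_rot': [[0.9483, 0.3173, -0.0003], [0.3173, -0.9483, 0.0011], [0.0001, -0.0012, -1.0]], 'ft_force': [0.1446, -0.6126, 0.1539], 'moment': [-0.0043, 0.0124, -0.0427], 'opening': 0.9985}
scene {'camera_matrix': array([[519.27693601,   0.        , 322.69194556],
       [  0.        , 519.27693601, 195.33607277],
       [  0.        ,   0.        ,   1.        ]]), 'world_from_camera': array([[ 0.21804223, -0.53007845,  0.81943543, -0.99486488],
       [-0.97572486, -0.13600486,  0.17164986, -0.37004292],
       [ 0.0204593 , -0.83697044, -0.54686553,  1.10403911],
       [ 0.        ,  0.        ,  0.        ,  1.        ]])}
top {'camera_matrix': array([[414.29777636,   0.        , 318.54451888],
       [  0.        , 414.29777636, 198.27618874],
       [  0.        ,   0.        ,   1.        ]]), 'world_from_camera': array([[-0.00793568, -0.99643346,  0.08400828,  0.40916867],
       [-0.99992146,  0.00872225,  0.00900015, -0.05707943],
       [-0.00970079, -0.08393026, -0.99642441,  1.40180766],
       [ 0.        ,  0.        ,  0.        ,  1.        ]])}
{'camera_matrix': array([[309.70691629,   0.        , 311.32889876],
       [  0.        , 309.70691629, 197.20268477],
       [  0.        ,   0.        ,   1.        ]]), 'T_tool_cam': array([[-4.12920788e-04, -9.55764816e-01, -2.94131682e-01,
         8.15099226e-02],
       [ 9.99999820e-01, -2.66490407e-04, -5.37917434e-04,
         1.26261284e-03],
       [ 4.35739286e-04, -2.94131851e-01,  9.55764754e-01,
        -1.66621065e-01],
       [ 0.00000000e+00,  0.00000000e+00,  0.00000000e+00,
         1.00000000e+00]])}
```

View pics/scene0.png

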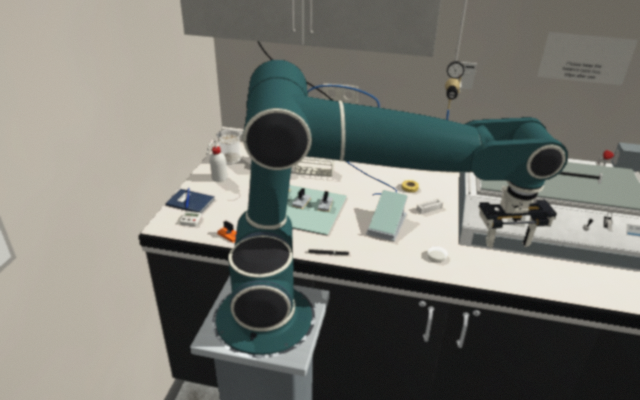

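View pics/top0.png

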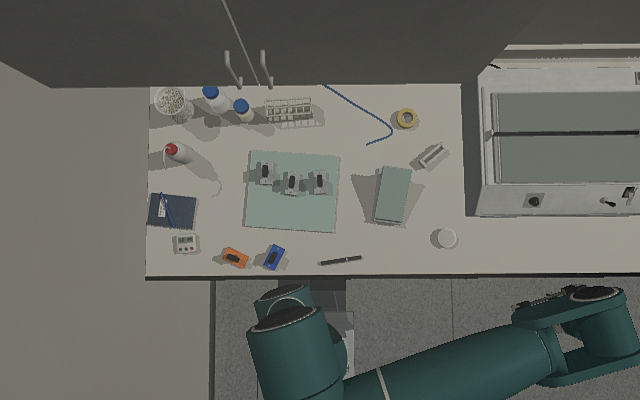

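The top view shows the plate at columns 245–340, rows 150–232. The three blocks are near (265,172), (292,183) and (320,180), and the ramp is near (392,195). The orange and blue decoys are at (235,257) and (274,257). Next I'll measure these.

```bash
cat > h.py <<'E'
import numpy as np, cv2
from bench import *
def cloud(n,d):
    m=camera_model(n);K=m["camera_matrix"];T=m["world_from_camera"]
    v,u=np.mgrid[0:d.shape[0],0:d.shape[1]]
    P=np.stack([(u-K[0,2])/K[0,0]*d,(v-K[1,2])/K[1,1]*d,d],-1)
    return P@T[:3,:3].T+T[:3,3]
E
python3 - <<'E'
from h import *
p=cv2.imread("pics/top0.png");d=np.load("pics/top0.npy")
W=cloud("top",d)
def rc(r,c): return np.round(W[r,c],4).tolist()
for name,(c,r) in dict(bench=(350,130),plate=(300,215),h1=(265,172),h2=(292,183),h3=(320,180),rlo=(388,222),rhi=(398,168),cab=(300,60)).items(): print(name,rc(r,c))
# handles: z between .045 and .075 in plate region
sub=np.zeros(d.shape,bool);sub[148:235,243:342]=1
for nm,lo,hi in(("handle",.048,.08),("body",.018,.034)):
    m=(sub&(W[...,2]>lo)&(W[...,2]<hi)).astype(np.uint8)
    n,l,st,ce=cv2.connectedComponentsWithStats(m)
    for i in range(1,n):
        if st[i,4]<15: continue
        q=W[l==i];c=np.median(q,0);e=cv2.minAreaRect((q[:,:2]*1000).astype(np.float32))
        print(nm,st[i,4],c.round(4),q[:,2].max().round(4),e)
# plate
m=(sub&(abs(W[...,2]-.01)<.004))
q=W[m];print("plate",cv2.minAreaRect((q[:,:2]*1000).astype(np.float32)),np.median(q[:,2]))
big=cv2.resize(p[140:270,140:460],None,fx=2.5,fy=2.5,interpolation=cv2.INTER_CUBIC);cv2.imwrite("pics/topz.png",big)
E
```

```text
bench [0.761, -0.1542, 0.0046]
plate [0.4703, 0.0179, 0.0167]
h1 [0.609, 0.1285, 0.0676]
h2 [0.5722, 0.0407, 0.0675]
h3 [0.4092, -0.0571, 1.4018]
rlo [0.4443, -0.274, 0.0259]
rhi [0.615, -0.3001, 0.0869]
cab [0.7157, -0.0197, 0.6901]
handle 70 [0.6128 0.1309 0.0653] 0.0708 ((613.3510131835938, 131.08583068847656), (16.51008415222168, 37.56641387939453), 89.20174407958984)
handle 57 [ 0.5806 -0.047   0.0648] 0.073 ((579.9898681640625, -46.903202056884766), (13.137611389160156, 36.69504165649414), 89.59040069580078)
handle 61 [0.5761 0.0439 0.0643] 0.0698 ((577.837646484375, 43.665679931640625), (16.194547653198242, 38.03950119018555), 81.94769287109375)
body 218 [0.6116 0.1248 0.0259] 0.032 ((613.753662109375, 131.13902282714844), (41.14307403564453, 79.13412475585938), 89.43583679199219)
body 227 [0.5738 0.0405 0.0261] 0.0331 ((577.8565063476562, 43.8471565246582), (42.328609466552734, 78.08551025390625), 80.4581298828125)
body 231 [ 0.5791 -0.0497  0.0259] 0.0338 ((581.2012329101562, -47.45732116699219), (78.06707000732422, 42.134796142578125), 2.461357593536377)
plate ((553.640380859375, 46.226417541503906), (334.30511474609375, 292.8758544921875), 89.51062774658203) 0.010556895804334943
```

View pics/topz.png

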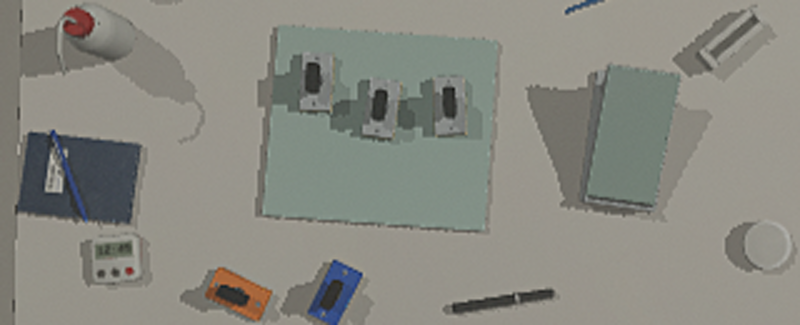

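```bash
python3 - <<'E'
from h import *
ds=[np.load("pics/top0.npy")]
for i in range(3): ds.append(snapshot("top")[1])
d=np.median(ds,0)
np.save("pics/topmed.npy",d)
W=cloud("top",d)
sub=np.zeros(d.shape,bool);sub[148:235,243:342]=1
bm=sub&(W[...,2]>.0185)&(W[...,2]<.08)
n,l,st,ce=cv2.connectedComponentsWithStats(bm.astype(np.uint8))
for i in range(1,n):
    if st[i,4]<50: continue
    q=W[l==i]; (c,s,a)=cv2.minAreaRect((q[:,:2]*1000).astype(np.float32))
    b=cv2.boxPoints((c,s,a)); e=b[1]-b[0];f=b[2]-b[1]
    L=e if np.linalg.norm(e)>np.linalg.norm(f) else f
    L=L*np.sign(L[0]); h=q[q[:,2]>.05]
    ch,sh,ah=cv2.minAreaRect((h[:,:2]*1000).astype(np.float32))
    u,S,v=np.linalg.svd(h[:,:2]-h[:,:2].mean(0),full_matrices=False); v=v[0]*np.sign(v[0,0])
    print("block",np.round(c,1),np.round(s,1),"yaw",np.degrees(np.arctan2(L[1],L[0])).round(1),"handle",np.round(ch,1),np.round(sh,1),"yaw",np.degrees(np.arctan2(v[1],v[0])).round(1),np.median(h[:,2]))
# plate by color
p,_=snapshot("top")
hsv=cv2.cvtColor(p,cv2.COLOR_RGB2HSV)
print("plate hsv",hsv[215,300],"bench",hsv[130,350],"ramp",hsv[200,392])
K=camera_model("top");Km=K["camera_matrix"];T=K["world_from_camera"]
def atz(u,v,z):
    r=T[:3,:3]@np.array([(u-Km[0,2])/Km[0,0],(v-Km[1,2])/Km[1,1],1]);return T[:3,3]+r*(z-T[2,3])/r[2]
g=((hsv[...,1]>hsv[130,350,1]*0.5+hsv[215,300,1]*0.5)&(hsv[...,0]>60)&(hsv[...,0]<100)).astype(np.uint8)
n,l,st,ce=cv2.connectedComponentsWithStats(g)
for i in range(1,n):
    if st[i,4]>300: print(st[i],ce[i])
i=l[215,300];pts=np.argwhere(l==i)[:,::-1].astype(np.float32)
hull=cv2.convexHull(pts)[:,0];w=np.array([atz(u,v,.01)[:2] for u,v in hull])*1000
print("plate",cv2.minAreaRect(w.astype(np.float32)))
# ramp plane
rs=np.zeros(d.shape,bool);rs[150:235,360:425]=1
m=rs&(l==l[200,392]);q=W[m];q=q[q[:,2]>.01]
A=np.c_[q[:,:2],np.ones(len(q))]
k=np.linalg.lstsq(A,q[:,2],rcond=None)[0];r=q[:,2]-A@k
ok=abs(r)<.006;k=np.linalg.lstsq(A[ok],q[ok,2],rcond=None)[0]
print("ramp plane",k,"slope",np.degrees(np.arctan(np.hypot(*k[:2]))),"dir",np.degrees(np.arctan2(k[1],k[0])),ok.sum(),len(q),np.std(q[ok,2]-A[ok]@k))
q=q[ok];c=cv2.minAreaRect((q[:,:2]*1000).astype(np.float32));print(c,cv2.boxPoints(c).round(0).tolist(),q[:,2].min(),q[:,2].max())
cc=np.array(c[0])/1000;print("z centre",k@[*cc,1])
E
```

```text
block [613.8 131.1] [78.5 40.8] yaw 0.1 handle [613.4 131. ] [37.9 16.9] yaw -4.1 0.06562803224212677
block [577.9  43.7] [41.9 77.7] yaw -9.6 handle [577.8  43.6] [16.  38.1] yaw -9.8 0.06482183694451238
block [581.1 -47.7] [78.  41.8] yaw 2.5 handle [580.  -46.9] [13.1 36.4] yaw 1.8 0.06496565969208079
plate hsv [ 69  25 143] bench [ 21  21 157] ramp [ 68  24 127]
[ 245  151   94   81 3169] [297.03660461 192.53928684]
[375 169  37  53 879] [392.85779295 197.86461889]
[ 246  284  140  116 8711] [305.53748135 357.22339571]
[  379   287   261   113 16813] [521.56289776 353.39879855]
plate ((553.9158935546875, 46.18431091308594), (297.66796875, 258.1576232910156), 85.39474487304688)
ramp plane [ 0.40165381 -0.05915244 -0.17536797] slope 22.096473628803718 dir -8.377852595795652 879 879 0.0016134606087797342
((533.6649780273438, -285.36773681640625), (90.6286849975586, 164.00680541992188), 81.28689575195312) [[446.0, -318.0], [608.0, -343.0], [622.0, -253.0], [459.0, -228.0]] 0.021664497795568893 0.09043541181516201
z centre 0.0558608025482456
```

```bash
cat >> h.py <<'E'
from scipy.spatial.transform import Rotation as Rn
def Rtool(yaw,tilt=0.):
    "tool x along yaw deg, z down, tilted: tool z leans toward +x(yaw) by tilt deg"
    y=np.radians(yaw);t=np.radians(tilt)
    z=np.array([np.sin(t)*np.cos(y),np.sin(t)*np.sin(y),-np.cos(t)])
    x=np.array([np.cos(t)*np.cos(y),np.cos(t)*np.sin(y),np.sin(t)])
    return np.c_[x,np.cross(z,x),z]
def go(p,yaw,tilt=0):
    s=get_obs();R=np.array(s["ee_rot"])
    print("t",round(s["time_s"],3),"lin",(R.T@(np.array(p)-s["tcp_pos"])).round(4).tolist(),"rot",np.degrees(Rn.from_matrix(R.T@Rtool(yaw,tilt)).as_rotvec()).round(2).tolist())
E
python3 -c "
from h import *
go([.580,-.047,.12],2)
go([.580,-.047,.034],2)"
```

```text
t 0.3 lin [0.5351, -0.4464, 0.0986] rot [-0.02, 0.0, 16.49]
t 0.3 lin [0.5351, -0.4464, 0.1846] rot [-0.02, 0.0, 16.49]
```

>>> jog_arm(commands=[{"delta_rot": [0,0,5],"linear": [0.135,-0.112,0.02],"claw": 0.5},{"delta_rot": [0,0,16.5],"linear": [0.535,-0.446,0.06],"claw": 0.5},{"delta_rot": [0,0,16.5],"linear": [0.535,-0.446,0.06],"claw": 0.5},{"delta_rot": [0,0,16.5],"linear": [0.535,-0.446,0.06],"claw": 0.5},{"delta_rot": [0,0,16.5],"linear": [0.535,-0.446,0.06],"claw": 0.5},{"delta_rot": [0,0,16.5],"linear": [0.535,-0.446,0.06],"claw": 0.5},{"delta_rot": [0,0,16.5],"linear": [0.535,-0.446,0.06],"claw": 0.5},{"delta_rot": [0,0,16.5],"linear": [0.535,-0.446,0.06],"claw": 0.5},{"delta_rot": [0,0,16.5],"linear": [0.535,-0.446,0.06],"claw": 0.5},{"delta_rot": [0,0,16.5],"linear": [0.535,-0.446,0.06],"claw": 0.5},{"delta_rot": [0,0,16.5],"linear": [0.535,-0.446,0.06],"claw": 0.5},{"delta_rot": [0,0,16.5],"linear": [0.535,-0.446,0.08],"claw": 0.5},{"delta_rot": [0,0,16.5],"linear": [0.535,-0.446,0.0985],"claw": 0.5},{"delta_rot": [0,0,16.5],"linear": [0.535,-0.446,0.0985],"claw": 0.5}])

```text
time_s: 2.05
tcp_pos: [0.5787, -0.0484, 0.1182]
ee_rot: [[0.999, 0.034, -0.003], [0.034, -0.999, 0.0], [-0.003, -0.001, -1.0]]
ft_force: [-0.3, 0.6, 0.3]
opening: 0.496
```

```bash
python3 -c "
from h import *
go([.580,-.047,.034],2)
s=get_obs();print(s['tcp_pos'],s['ft_force'],s['opening'])
p,d=snapshot('wrist');cv2.imwrite('pics/w1.png',p[:,:,::-1])
s=get_obs();print(s['tcp_pos'],s['ft_force'],s['opening'])
"
```

```text
t 2.05 lin [0.0016, -0.0013, 0.0842] rot [-0.03, 0.17, -0.07]
[ 0.57866954 -0.04839787  0.11817906] [-0.30029782  0.60945477  0.32312886] 0.4955085581721928
[ 0.57918848 -0.04856719  0.11953667] [-0.60673722 -0.59330388 -0.03359036] 0.49984221474075097
```

View pics/w1.png

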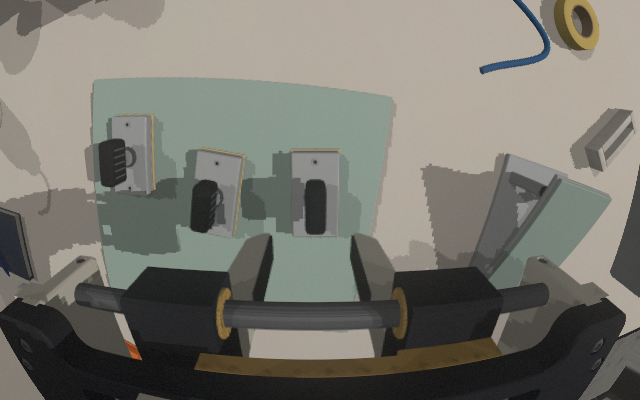

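```bash
cat >> h.py <<'E'
def wproj(P,s=None):
    s=s or get_obs();m=camera_model("wrist");K=m["camera_matrix"];T=m["T_tool_cam"]
    p=np.array(s["ee_rot"]).T@(np.array(P)-s["tcp_pos"]);c=T[:3,:3].T@(p-T[:3,3])
    r=np.hypot(c[0],c[1]);th=np.arctan2(r,c[2]);return np.array([K[0,2],K[1,2]])+K[0,0]*th*c[:2]/r
E
python3 -c "
from h import *
for P in ([.600,-.047,.065],[.560,-.047,.065],[.62,-.047,.025],[.54,-.047,.025],[.58,-.047,.065],[.5778,.0437,.065],[.6135,.131,.065]): print(P,wproj(P).round(1))
"
```

```text
[0.6, -0.047, 0.065] [308.4 188. ]
[0.56, -0.047, 0.065] [306.9 237.3]
[0.62, -0.047, 0.025] [309.6 152.9]
[0.54, -0.047, 0.025] [306.9 238.9]
[0.58, -0.047, 0.065] [307.6 213.4]
[0.5778, 0.0437, 0.065] [194.1 211.7]
[0.6135, 0.131, 0.065] [102.4 167.7]
```

```bash
python3 -c "
from h import *
go([.582,-.051,.074],2)
"
```

```text
t 2.1 lin [0.0028, 0.0025, 0.0455] rot [-0.02, 0.08, -0.09]
```

>>> jog_arm(commands=[{"delta_rot": [0,0,0],"linear": [0.0028,0.0025,0.02],"claw": 0.5},{"delta_rot": [0,0.08,0],"linear": [0.0028,0.0025,0.0455],"claw": 0.5},{"delta_rot": [0,0.08,0],"linear": [0.0028,0.0025,0.0455],"claw": 0.5},{"delta_rot": [0,0.08,0],"linear": [0.0028,0.0025,0.0455],"claw": 0.5}])

```text
time_s: 2.6
tcp_pos: [0.5823, -0.0514, 0.0748]
ee_rot: [[0.999, 0.033, 0.001], [0.033, -0.999, 0.0], [0.001, -0.0, -1.0]]
ft_force: [0.0, -0.0, 0.6]
opening: 0.498
```

```bash
python3 -c "
from h import *
s=get_obs();print(s['tcp_pos'],s['ft_force'],s['opening'])
p,d=snapshot('wrist');cv2.imwrite('pics/w2.png',p[:,:,::-1])
for P in ([.600,-.047,.065],[.560,-.047,.065],[.62,-.047,.025],[.54,-.047,.025]): print(P,wproj(P,s).round(1))
"
```

```text
[ 0.58228405 -0.05141584  0.07480219] [ 0.03750368 -0.00430821  0.58187217] 0.49751826355374995
[0.6, -0.047, 0.065] [302.9 212.6]
[0.56, -0.047, 0.065] [301.5 269.7]
[0.62, -0.047, 0.025] [305.1 167. ]
[0.54, -0.047, 0.025] [302.5 265.9]
```

View pics/w2.png

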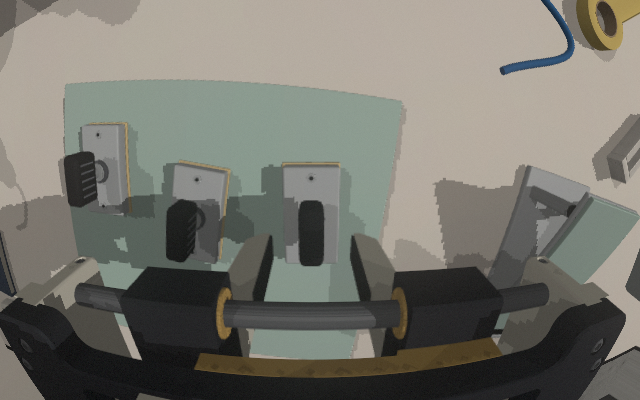

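The handle is centred between the fingers: columns 299–324, against a finger mid-line of about 312. I'll descend and grip.

>>> jog_arm(commands=[{"delta_rot": [0,0,0],"linear": [0.002,0,0.02],"claw": 0.5},{"delta_rot": [0,0,0],"linear": [0.002,0,0.04],"claw": 0.5},{"delta_rot": [0,0,0],"linear": [0.002,0,0.04],"claw": 0.5},{"delta_rot": [0,0,0],"linear": [0.002,0,0.04],"claw": 0.5}])

```text
time_s: 3.15
tcp_pos: [0.5846, -0.0512, 0.0351]
ee_rot: [[0.999, 0.033, 0.001], [0.033, -0.999, 0.0], [0.001, -0.0, -1.0]]
ft_force: [1.0, 0.1, -0.2]
opening: 0.498
```

>>> jog_arm(commands=[{"delta_rot": [0,0,0],"linear": [0,0,0],"claw": 0.3},{"delta_rot": [0,0,0],"linear": [0,0,0],"claw": 0.15},{"delta_rot": [0,0,0],"linear": [0,0,0],"claw": 0.1},{"delta_rot": [0,0,0],"linear": [0,0,0],"claw": 0.1}])

```text
time_s: 3.65
tcp_pos: [0.5846, -0.0512, 0.0353]
ee_rot: [[0.999, 0.033, 0.001], [0.033, -0.999, 0.0], [0.001, -0.0, -1.0]]
ft_force: [-0.1, -0.1, 1.1]
opening: 0.17
```

>>> jog_arm(commands=[{"delta_rot": [0,0,0],"linear": [0,0,0],"claw": 0.0},{"delta_rot": [0,0,0],"linear": [0,0,0],"claw": 0.0},{"delta_rot": [0,0,0],"linear": [0,0,0.001],"claw": 0.0},{"delta_rot": [0,0,0],"linear": [0,0,0.001],"claw": 0.0},{"delta_rot": [0,0,0],"linear": [0,0,0.001],"claw": 0.0}])

```text
time_s: 4.28
tcp_pos: [0.5847, -0.0512, 0.0344]
ee_rot: [[0.999, 0.033, 0.001], [0.033, -0.999, 0.0], [0.001, -0.0, -1.0]]
ft_force: [-0.7, -0.1, 3.4]
opening: 0.169
```

```bash
python3 -c "
from h import *
s=get_obs();print(s['tcp_pos'],s['ft_force'],s['opening'])
"
```

```text
[ 0.58465599 -0.05119749  0.03441964] [-0.74450706 -0.11492224  3.35431154] 0.16874195830631902
```

>>> jog_arm(commands=[{"delta_rot": [0,0,0],"linear": [0,0,0.0012],"claw": 0.0},{"delta_rot": [0,0,0],"linear": [0,0,0.0012],"claw": 0.0},{"delta_rot": [0,0,0],"linear": [0,0,0.0012],"claw": 0.0}])

```text
time_s: 4.65
tcp_pos: [0.5847, -0.0512, 0.0334]
ee_rot: [[0.999, 0.033, 0.002], [0.033, -0.999, 0.0], [0.002, -0.0, -1.0]]
ft_force: [-2.5, 0.9, 7.6]
opening: 0.172
```

>>> jog_arm(commands=[{"delta_rot": [0,0,0],"linear": [-0.004,0,0],"claw": 0.0},{"delta_rot": [0,0,0],"linear": [-0.008,0,0],"claw": 0.0},{"delta_rot": [0,0,0],"linear": [-0.012,0,0],"claw": 0.0},{"delta_rot": [0,0,0],"linear": [-0.016,0,0],"claw": 0.0},{"delta_rot": [0,0,0],"linear": [-0.02,0,0],"claw": 0.0}])

```text
time_s: 5.28
tcp_pos: [0.5651, -0.0519, 0.0338]
ee_rot: [[0.999, 0.033, 0.003], [0.033, -0.999, 0.0], [0.003, 0.0, -1.0]]
ft_force: [1.9, 0.2, 5.5]
opening: 0.167
```

>>> jog_arm(commands=[{"delta_rot": [0,0,0],"linear": [-0.004,0,0.0008],"claw": 0.0},{"delta_rot": [0,0,0],"linear": [-0.008,0,0.0008],"claw": 0.0},{"delta_rot": [0,0,0],"linear": [-0.012,0,0.0008],"claw": 0.0},{"delta_rot": [0,0,0],"linear": [-0.016,0,0.0008],"claw": 0.0},{"delta_rot": [0,0,0],"linear": [-0.02,0,0.0008],"claw": 0.0}])

```text
time_s: 5.9
tcp_pos: [0.5456, -0.0527, 0.0335]
ee_rot: [[0.999, 0.033, 0.005], [0.033, -0.999, -0.0], [0.005, 0.0, -1.0]]
ft_force: [3.1, -0.3, 5.9]
opening: 0.17
```

>>> jog_arm(commands=[{"delta_rot": [0,0,0],"linear": [-0.004,0,0.0004],"claw": 0.0},{"delta_rot": [0,0,0],"linear": [-0.008,0,0.0004],"claw": 0.0},{"delta_rot": [0,0,0],"linear": [-0.012,0,0.0004],"claw": 0.0},{"delta_rot": [0,0,0],"linear": [-0.016,0,0.0004],"claw": 0.0}])

```text
time_s: 6.4
tcp_pos: [0.53, -0.0533, 0.0335]
ee_rot: [[0.999, 0.033, 0.006], [0.033, -0.999, -0.0], [0.006, 0.001, -1.0]]
ft_force: [3.5, -0.0, 6.0]
opening: 0.173
```

>>> jog_arm(commands=[{"delta_rot": [0,-0.3,0],"linear": [-0.004,0,0.0005],"claw": 0.0},{"delta_rot": [0,-0.3,0],"linear": [-0.008,0,0.0005],"claw": 0.0}])

```text
time_s: 6.65
tcp_pos: [0.5225, -0.0536, 0.0335]
ee_rot: [[0.999, 0.033, 0.003], [0.033, -0.999, -0.001], [0.003, 0.001, -1.0]]
ft_force: [2.2, -0.3, 5.5]
opening: 0.168
```

>>> jog_arm(commands=[{"delta_rot": [0,0,0],"linear": [-0.004,0,0.0003],"claw": 0.0},{"delta_rot": [0,0,0],"linear": [-0.008,0,0.0003],"claw": 0.0}])

```text
time_s: 6.9
tcp_pos: [0.5149, -0.0539, 0.0336]
ee_rot: [[0.999, 0.033, 0.004], [0.033, -0.999, -0.001], [0.004, 0.001, -1.0]]
ft_force: [3.2, 0.7, 6.0]
opening: 0.173
```

```bash
python3 -c "
from h import *
for i in range(3):
  s=get_obs();print(s['time_s'],s['tcp_pos'].round(4),s['ft_force'].round(2),s['moment'].round(3))
  p,d=snapshot('wrist')
cv2.imwrite('pics/w3.png',p[:,:,::-1])
"
```

```text
6.9 [ 0.5149 -0.0539  0.0336] [3.24 0.68 6.04] [ 0.067 -0.416 -0.016]
6.95 [ 0.5146 -0.0539  0.0336] [ 0.79 -0.2   5.91] [ 0.021  0.026 -0.067]
7.0 [ 0.5146 -0.0539  0.0335] [0.57 0.42 6.66] [0.021 0.114 0.026]
```

View pics/w3.png

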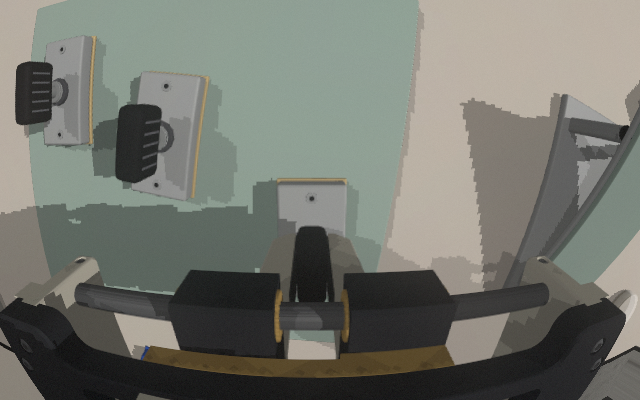

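>>> jog_arm(commands=[{"delta_rot": [0,0,0],"linear": [0,0,-0.0015],"claw": 0.0},{"delta_rot": [0,0,0],"linear": [0,0,-0.0015],"claw": 0.2},{"delta_rot": [0,0,0],"linear": [0,0,-0.0015],"claw": 0.5},{"delta_rot": [0,0,0],"linear": [0,0,-0.0015],"claw": 0.5},{"delta_rot": [0,0,0],"linear": [0,0,-0.0015],"claw": 0.5},{"delta_rot": [0,0,0],"linear": [0,0,-0.03],"claw": 0.5},{"delta_rot": [0,0,0],"linear": [0,0,-0.06],"claw": 0.5},{"delta_rot": [0,0,0],"linear": [0,0,-0.066],"claw": 0.5},{"delta_rot": [0,0,0],"linear": [0,0,-0.066],"claw": 0.5}])

```text
time_s: 8.18
tcp_pos: [0.5143, -0.0539, 0.099]
ee_rot: [[0.999, 0.033, 0.003], [0.033, -0.999, -0.001], [0.003, 0.001, -1.0]]
ft_force: [0.3, 0.7, -0.1]
opening: 0.502
```

```bash
python3 -c "
from h import *
go([.582,.038,.080],-9.7)
"
```

```text
t 8.175 lin [0.0707, -0.0896, 0.0191] rot [0.04, -0.2, 11.59]
```

>>> jog_arm(commands=[{"delta_rot": [0,-0.1,5.8],"linear": [0.035,-0.045,0],"claw": 0.5},{"delta_rot": [0,-0.2,11.6],"linear": [0.0707,-0.0896,0],"claw": 0.5},{"delta_rot": [0,-0.2,11.6],"linear": [0.0707,-0.0896,0.019],"claw": 0.5},{"delta_rot": [0,-0.2,11.6],"linear": [0.0707,-0.0896,0.019],"claw": 0.5},{"delta_rot": [0,-0.2,11.6],"linear": [0.0707,-0.0896,0.019],"claw": 0.5}])

```text
time_s: 8.8
tcp_pos: [0.5814, 0.0372, 0.0798]
ee_rot: [[0.986, -0.169, -0.001], [-0.169, -0.986, -0.001], [-0.001, 0.001, -1.0]]
ft_force: [-0.9, -0.2, 0.7]
opening: 0.497
```

```bash
python3 -c "
from h import *
s=get_obs();print(s['tcp_pos'],s['ft_force'],s['opening'])
p,d=snapshot('wrist');cv2.imwrite('pics/w4.png',p[:,:,::-1])
c=np.array([.582,.038,.065]);v=np.array([np.cos(np.radians(-9.7)),np.sin(np.radians(-9.7)),0])
for k in(.02,-.02): print(wproj(c+k*v,s).round(1))
go([.582,.038,.035],-9.7)
"
```

```text
[0.58139505 0.03716643 0.07984468] [-0.93489359 -0.19354953  0.66167953] 0.4966805045125378
[307.6 206.2]
[308.  262.9]
t 8.85 lin [0.0002, -0.0009, 0.0454] rot [0.04, -0.01, -0.04]
```

View pics/w4.png

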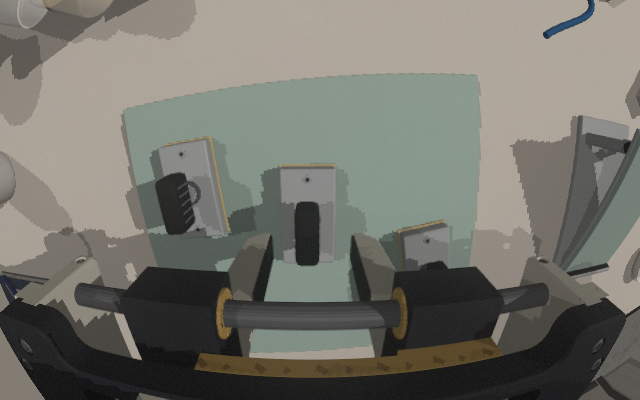

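Block B's handle is at columns 295–320, rows 202–265, as predicted. I'll descend and grip.

>>> jog_arm(commands=[{"delta_rot": [0,0,0],"linear": [0.001,-0.001,0.022],"claw": 0.5},{"delta_rot": [0,0,0],"linear": [0.001,-0.001,0.0453],"claw": 0.4},{"delta_rot": [0,0,0],"linear": [0.001,-0.001,0.0453],"claw": 0.3},{"delta_rot": [0,0,0],"linear": [0.001,-0.001,0.0453],"claw": 0.2},{"delta_rot": [0,0,0],"linear": [0.001,-0.001,0.0453],"claw": 0.1},{"delta_rot": [0,0,0],"linear": [0.001,-0.001,0.0453],"claw": 0.0},{"delta_rot": [0,0,0],"linear": [0.001,-0.001,0.0453],"claw": 0.0}])

```text
time_s: 9.72
tcp_pos: [0.5833, 0.038, 0.0357]
ee_rot: [[0.986, -0.169, 0.001], [-0.169, -0.986, -0.001], [0.001, 0.0, -1.0]]
ft_force: [1.4, 0.3, 1.8]
opening: 0.172
```

>>> jog_arm(commands=[{"delta_rot": [0,0,0],"linear": [0,0,0],"claw": 0.0},{"delta_rot": [0,0,0],"linear": [0,0,0.001],"claw": 0.0},{"delta_rot": [0,0,0],"linear": [0,0,0.002],"claw": 0.0},{"delta_rot": [0,0,0],"linear": [0,0,0.002],"claw": 0.0}])

```text
time_s: 10.22
tcp_pos: [0.5834, 0.038, 0.0339]
ee_rot: [[0.986, -0.169, 0.001], [-0.169, -0.986, -0.001], [0.002, 0.0, -1.0]]
ft_force: [-2.0, 1.2, 7.0]
opening: 0.169
```

>>> jog_arm(commands=[{"delta_rot": [0,0,0],"linear": [-0.004,0,0.0004],"claw": 0.0},{"delta_rot": [0,0,0],"linear": [-0.008,0,0.0004],"claw": 0.0},{"delta_rot": [0,0,0],"linear": [-0.012,0,0.0004],"claw": 0.0},{"delta_rot": [0,0,0],"linear": [-0.016,0,0.0004],"claw": 0.0},{"delta_rot": [0,0,0],"linear": [-0.02,0,0.0004],"claw": 0.0}])

```text
time_s: 10.85
tcp_pos: [0.5646, 0.0413, 0.0343]
ee_rot: [[0.986, -0.169, 0.004], [-0.169, -0.986, -0.001], [0.004, 0.0, -1.0]]
ft_force: [4.8, -1.1, 5.5]
opening: 0.173
```

>>> jog_arm(commands=[{"delta_rot": [0,0,0],"linear": [-0.004,0,0.0009],"claw": 0.0},{"delta_rot": [0,0,0],"linear": [-0.008,0,0.0009],"claw": 0.0},{"delta_rot": [0,0,0],"linear": [-0.012,0,0.0009],"claw": 0.0},{"delta_rot": [0,0,0],"linear": [-0.016,0,0.0009],"claw": 0.0}])

```text
time_s: 11.35
tcp_pos: [0.5498, 0.0438, 0.0342]
ee_rot: [[0.986, -0.169, 0.007], [-0.169, -0.986, -0.001], [0.007, 0.0, -1.0]]
ft_force: [5.7, -0.0, 6.1]
opening: 0.171
```

>>> jog_arm(commands=[{"delta_rot": [0,-0.3,0],"linear": [-0.004,0,0.0006],"claw": 0.0},{"delta_rot": [0,-0.3,0],"linear": [-0.008,0,0.0006],"claw": 0.0},{"delta_rot": [0,-0.3,0],"linear": [-0.012,0,0.0006],"claw": 0.0}])

```text
time_s: 11.72
tcp_pos: [0.5389, 0.0457, 0.0343]
ee_rot: [[0.986, -0.169, 0.004], [-0.169, -0.986, -0.001], [0.004, -0.0, -1.0]]
ft_force: [5.4, -0.5, 5.3]
opening: 0.173
```

>>> jog_arm(commands=[{"delta_rot": [0,-0.2,0],"linear": [-0.004,0,0.0006],"claw": 0.0},{"delta_rot": [0,-0.2,0],"linear": [-0.008,0,0.0006],"claw": 0.0},{"delta_rot": [0,-0.2,0],"linear": [-0.012,0,0.0006],"claw": 0.0}])

```text
time_s: 12.1
tcp_pos: [0.528, 0.0475, 0.0344]
ee_rot: [[0.986, -0.169, 0.004], [-0.169, -0.986, -0.0], [0.003, -0.0, -1.0]]
ft_force: [5.9, -0.6, 4.7]
opening: 0.172
```

>>> jog_arm(commands=[{"delta_rot": [0,-0.2,0],"linear": [-0.004,0,0.0005],"claw": 0.0},{"delta_rot": [0,-0.2,0],"linear": [-0.008,0,0.0005],"claw": 0.0},{"delta_rot": [0,-0.2,0],"linear": [-0.012,0,0.0005],"claw": 0.0}])

```text
time_s: 12.48
tcp_pos: [0.517, 0.0494, 0.0345]
ee_rot: [[0.986, -0.169, 0.003], [-0.169, -0.986, 0.0], [0.003, -0.0, -1.0]]
ft_force: [5.3, -0.9, 4.3]
opening: 0.168
```

>>> jog_arm(commands=[{"delta_rot": [0,-0.2,0],"linear": [-0.004,0,0.0018],"claw": 0.0},{"delta_rot": [0,-0.2,0],"linear": [-0.008,0,0.0018],"claw": 0.0},{"delta_rot": [0,-0.2,0],"linear": [-0.012,0,0.0018],"claw": 0.0}])

```text
time_s: 12.85
tcp_pos: [0.5064, 0.0513, 0.0337]
ee_rot: [[0.986, -0.169, 0.003], [-0.169, -0.986, 0.0], [0.002, -0.001, -1.0]]
ft_force: [7.1, -0.7, 7.9]
opening: 0.169
```

```bash
python3 -c "
from h import *
for i in range(3):
  s=get_obs();print(s['time_s'],s['tcp_pos'].round(4),s['ft_force'].round(2),s['moment'].round(3))
  p,d=snapshot('wrist')
cv2.imwrite('pics/w5.png',p[:,:,::-1])
"
```

```text
12.85 [0.5064 0.0513 0.0337] [ 7.1  -0.74  7.86] [-0.183 -1.068  0.038]
12.9 [0.506  0.0514 0.0337] [ 4.33 -0.39  7.58] [-0.121 -0.73   0.04 ]
12.95 [0.506  0.0514 0.0336] [ 3.08 -1.03  6.57] [-0.092 -0.525  0.006]
```

View pics/w5.png

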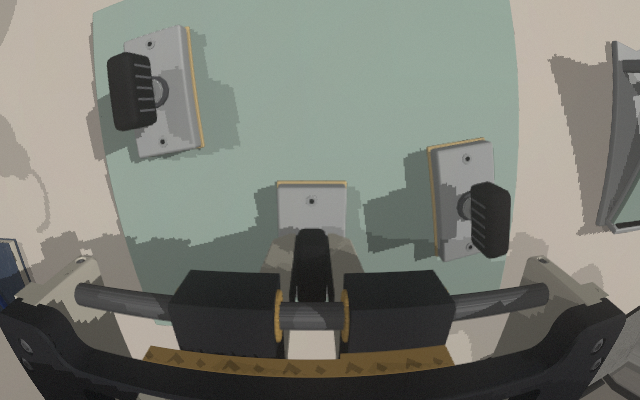

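>>> jog_arm(commands=[{"delta_rot": [0,0,0],"linear": [0,0,-0.0015],"claw": 0.0},{"delta_rot": [0,0,0],"linear": [0,0,-0.0015],"claw": 0.2},{"delta_rot": [0,0,0],"linear": [0,0,-0.0015],"claw": 0.5},{"delta_rot": [0,0,0],"linear": [0,0,-0.0015],"claw": 0.5},{"delta_rot": [0,0,0],"linear": [0,0,-0.0015],"claw": 0.5},{"delta_rot": [0,0,0],"linear": [0,0,-0.03],"claw": 0.5},{"delta_rot": [0,0,0],"linear": [0,0,-0.06],"claw": 0.5},{"delta_rot": [0,0,0],"linear": [0,0,-0.066],"claw": 0.5},{"delta_rot": [0,0,0],"linear": [0,0,-0.066],"claw": 0.5}])

```text
time_s: 14.12
tcp_pos: [0.5058, 0.0513, 0.0991]
ee_rot: [[0.986, -0.169, 0.002], [-0.169, -0.986, 0.0], [0.002, -0.001, -1.0]]
ft_force: [-0.6, -0.3, -0.2]
opening: 0.504
```

```bash
python3 -c "
from h import *
go([.617,.125,.080],-1.5)
"
```

```text
t 14.125 lin [0.0971, -0.0914, 0.0193] rot [-0.03, -0.09, -8.25]
```

>>> jog_arm(commands=[{"delta_rot": [0,0,-4],"linear": [0.045,-0.043,0],"claw": 0.5},{"delta_rot": [0,-0.1,-8.2],"linear": [0.097,-0.0914,0],"claw": 0.5},{"delta_rot": [0,-0.1,-8.2],"linear": [0.097,-0.0914,0.01],"claw": 0.5},{"delta_rot": [0,-0.1,-8.2],"linear": [0.097,-0.0914,0.019],"claw": 0.5},{"delta_rot": [0,-0.1,-8.2],"linear": [0.097,-0.0914,0.019],"claw": 0.5}])

```text
time_s: 14.75
tcp_pos: [0.6155, 0.1242, 0.0788]
ee_rot: [[1.0, -0.028, -0.002], [-0.028, -1.0, 0.0], [-0.002, -0.0, -1.0]]
ft_force: [0.0, 0.2, 0.7]
opening: 0.5
```

```bash
python3 -c "
from h import *
s=get_obs();print(s['tcp_pos'],s['ft_force'],s['opening'])
p,d=snapshot('wrist');cv2.imwrite('pics/w6.png',p[:,:,::-1])
c=np.array([.617,.125,.065]);v=np.array([np.cos(np.radians(-1.5)),np.sin(np.radians(-1.5)),0])
for k in(.02,-.02): print(wproj(c+k*v,s).round(1))
go([.617,.125,.036],-1.5)
"
```

```text
[0.61547232 0.12424813 0.07883959] [0.00594532 0.15883368 0.69387635] 0.5002703423919951
[307.8 204.8]
[308.2 262. ]
t 14.8 lin [0.0011, -0.0007, 0.0439] rot [-0.02, 0.06, -0.1]
```

View pics/w6.png

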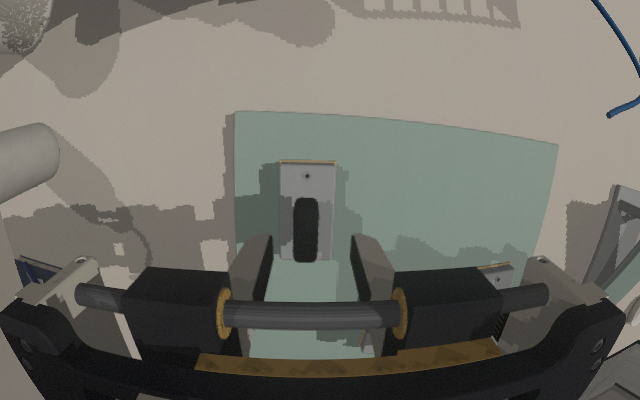

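Block A's handle is at columns 294–319, rows 198–262, straight and as predicted. I'll descend and grip.

>>> jog_arm(commands=[{"delta_rot": [0,0,0],"linear": [0.001,-0.0015,0.022],"claw": 0.5},{"delta_rot": [0,0,0],"linear": [0.001,-0.0015,0.0437],"claw": 0.4},{"delta_rot": [0,0,0],"linear": [0.001,-0.0015,0.0437],"claw": 0.3},{"delta_rot": [0,0,0],"linear": [0.001,-0.0015,0.0437],"claw": 0.2},{"delta_rot": [0,0,0],"linear": [0.001,-0.0015,0.0437],"claw": 0.1},{"delta_rot": [0,0,0],"linear": [0.001,-0.0015,0.0437],"claw": 0.0},{"delta_rot": [0,0,0],"linear": [0.001,-0.0015,0.0437],"claw": 0.0}])

```text
time_s: 15.68
tcp_pos: [0.6173, 0.1259, 0.0368]
ee_rot: [[1.0, -0.028, 0.0], [-0.028, -1.0, 0.001], [0.0, -0.001, -1.0]]
ft_force: [0.9, 1.0, 1.3]
opening: 0.169
```

>>> jog_arm(commands=[{"delta_rot": [0,0,0],"linear": [0,0,0],"claw": 0.0},{"delta_rot": [0,0,0],"linear": [0,0,0.001],"claw": 0.0},{"delta_rot": [0,0,0],"linear": [0,0,0.0021],"claw": 0.0},{"delta_rot": [0,0,0],"linear": [0,0,0.0021],"claw": 0.0}])

```text
time_s: 16.18
tcp_pos: [0.6173, 0.1259, 0.035]
ee_rot: [[1.0, -0.028, 0.0], [-0.028, -1.0, 0.001], [0.0, -0.001, -1.0]]
ft_force: [-2.4, 0.1, 6.5]
opening: 0.176
```

>>> jog_arm(commands=[{"delta_rot": [0,0,0],"linear": [-0.004,0,0.0008],"claw": 0.0},{"delta_rot": [0,0,0],"linear": [-0.008,0,0.0008],"claw": 0.0},{"delta_rot": [0,0,0],"linear": [-0.012,0,0.0008],"claw": 0.0},{"delta_rot": [0,0,0],"linear": [-0.016,0,0.0008],"claw": 0.0},{"delta_rot": [0,0,0],"linear": [-0.02,0,0.0008],"claw": 0.0}])

```text
time_s: 16.8
tcp_pos: [0.5981, 0.1264, 0.035]
ee_rot: [[1.0, -0.028, 0.003], [-0.028, -1.0, 0.001], [0.003, -0.001, -1.0]]
ft_force: [3.4, -0.6, 6.0]
opening: 0.171
```

>>> jog_arm(commands=[{"delta_rot": [0,0,0],"linear": [-0.004,0,0.0008],"claw": 0.0},{"delta_rot": [0,0,0],"linear": [-0.008,0,0.0008],"claw": 0.0},{"delta_rot": [0,0,0],"linear": [-0.012,0,0.0008],"claw": 0.0},{"delta_rot": [0,0,0],"linear": [-0.016,0,0.0008],"claw": 0.0}])

```text
time_s: 17.3
tcp_pos: [0.583, 0.1269, 0.0351]
ee_rot: [[1.0, -0.028, 0.005], [-0.028, -1.0, 0.001], [0.005, -0.001, -1.0]]
ft_force: [3.9, -0.6, 5.2]
opening: 0.166
```

>>> jog_arm(commands=[{"delta_rot": [0,-0.2,0],"linear": [-0.004,0,0.0012],"claw": 0.0},{"delta_rot": [0,-0.2,0],"linear": [-0.008,0,0.0012],"claw": 0.0},{"delta_rot": [0,-0.2,0],"linear": [-0.012,0,0.0012],"claw": 0.0}])

```text
time_s: 17.68
tcp_pos: [0.5719, 0.1272, 0.0348]
ee_rot: [[1.0, -0.028, 0.004], [-0.028, -1.0, 0.001], [0.004, -0.001, -1.0]]
ft_force: [3.7, 0.0, 6.6]
opening: 0.168
```

>>> jog_arm(commands=[{"delta_rot": [0,-0.2,0],"linear": [-0.004,0,0.0007],"claw": 0.0},{"delta_rot": [0,-0.2,0],"linear": [-0.008,0,0.0007],"claw": 0.0},{"delta_rot": [0,-0.2,0],"linear": [-0.012,0,0.0007],"claw": 0.0}])

```text
time_s: 18.05
tcp_pos: [0.5608, 0.1276, 0.0349]
ee_rot: [[1.0, -0.028, 0.003], [-0.028, -1.0, 0.002], [0.003, -0.002, -1.0]]
ft_force: [3.7, 0.6, 6.4]
opening: 0.171
```

>>> jog_arm(commands=[{"delta_rot": [0,-0.2,0],"linear": [-0.004,0,0.0006],"claw": 0.0},{"delta_rot": [0,-0.2,0],"linear": [-0.008,0,0.0006],"claw": 0.0},{"delta_rot": [0,-0.2,0],"linear": [-0.012,0,0.0006],"claw": 0.0}])

```text
time_s: 18.42
tcp_pos: [0.5496, 0.128, 0.0351]
ee_rot: [[1.0, -0.028, 0.002], [-0.028, -1.0, 0.002], [0.002, -0.002, -1.0]]
ft_force: [3.2, 0.7, 5.3]
opening: 0.173
```

```bash
python3 -c "
from h import *
for i in range(3):
  s=get_obs();print(s['time_s'],s['tcp_pos'].round(4),s['ft_force'].round(2),s['moment'].round(3))
  p,d=snapshot('wrist')
"
```

```text
18.425 [0.5496 0.128  0.0351] [3.21 0.73 5.33] [-0.042 -0.481  0.001]
18.475 [0.5492 0.128  0.035 ] [ 1.22 -0.66  5.74] [-0.079 -0.173 -0.023]
18.525 [0.5492 0.128  0.035 ] [ 0.31 -0.43  6.25] [ 0.041  0.022 -0.025]
```

Measured drag under about 6 N hand force:

| Block | Drag in motion (N) | Residual after stop (N) |
|---|---|---|
| C | ≈ 2.9 | ≈ 0.6 |
| A | ≈ 3.6 | ≈ 0.3 |
| B | ≈ 5.6–7 | ≈ 3 |

B is clearly the gripper. I'll release A and go back to B.

>>> jog_arm(commands=[{"delta_rot": [0,0,0],"linear": [0,0,-0.0015],"claw": 0.0},{"delta_rot": [0,0,0],"linear": [0,0,-0.0015],"claw": 0.2},{"delta_rot": [0,0,0],"linear": [0,0,-0.0015],"claw": 0.5},{"delta_rot": [0,0,0],"linear": [0,0,-0.0015],"claw": 0.5},{"delta_rot": [0,0,0],"linear": [0,0,-0.0015],"claw": 0.5},{"delta_rot": [0,0,0],"linear": [0,0,-0.03],"claw": 0.5},{"delta_rot": [0,0,0],"linear": [0,0,-0.06],"claw": 0.5},{"delta_rot": [0,0,0],"linear": [0,0,-0.065],"claw": 0.5},{"delta_rot": [0,0,0],"linear": [0,0,-0.065],"claw": 0.5}])

```text
time_s: 19.7
tcp_pos: [0.549, 0.1279, 0.0995]
ee_rot: [[1.0, -0.028, 0.001], [-0.028, -1.0, 0.002], [0.001, -0.002, -1.0]]
ft_force: [-0.1, 0.3, 0.5]
opening: 0.499
```

```bash
python3 -c "
from h import *
go([.506,.0513,.080],-9.7)
"
```

```text
t 19.7 lin [-0.0409, 0.0778, 0.0193] rot [-0.11, -0.06, 8.1]
```

>>> jog_arm(commands=[{"delta_rot": [0,0,4],"linear": [-0.02,0.039,0],"claw": 0.5},{"delta_rot": [-0.1,0,8.1],"linear": [-0.041,0.0778,0],"claw": 0.5},{"delta_rot": [-0.1,0,8.1],"linear": [-0.041,0.0778,0.019],"claw": 0.5},{"delta_rot": [-0.1,0,8.1],"linear": [-0.041,0.0778,0.019],"claw": 0.5},{"delta_rot": [-0.1,0,8.1],"linear": [-0.041,0.0778,0.019],"claw": 0.5}])

```text
time_s: 20.32
tcp_pos: [0.506, 0.0519, 0.0799]
ee_rot: [[0.986, -0.167, 0.0], [-0.167, -0.986, 0.0], [0.0, -0.0, -1.0]]
ft_force: [-1.1, 0.9, 0.2]
opening: 0.502
```

```bash
python3 -c "
from h import *
s=get_obs();print(s['tcp_pos'],s['ft_force'],s['opening'])
p,d=snapshot('wrist');cv2.imwrite('pics/w7.png',p[:,:,::-1])
go([.506,.0513,.036],-9.7)
"
```

```text
[0.50604918 0.05187003 0.07986074] [-1.0608124   0.92016967  0.15176501] 0.5017403130894222
t 20.375 lin [-0.0001, 0.0006, 0.0442] rot [-0.01, -0.04, 0.06]
```

View pics/w7.png

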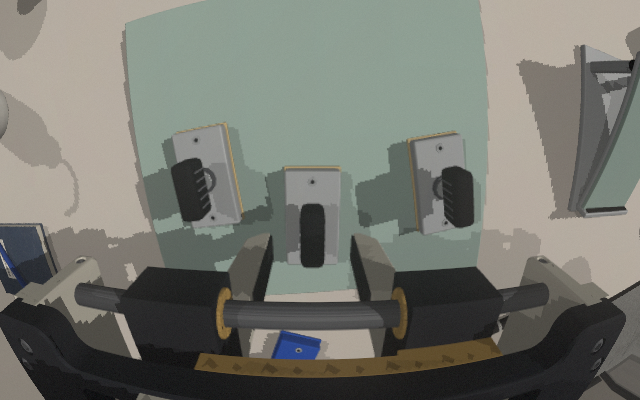

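>>> jog_arm(commands=[{"delta_rot": [0,0,0],"linear": [0,0,0.022],"claw": 0.5},{"delta_rot": [0,0,0],"linear": [0,0,0.0442],"claw": 0.4},{"delta_rot": [0,0,0],"linear": [0,0,0.0442],"claw": 0.3},{"delta_rot": [0,0,0],"linear": [0,0,0.0442],"claw": 0.2},{"delta_rot": [0,0,0],"linear": [0,0,0.0442],"claw": 0.1},{"delta_rot": [0,0,0],"linear": [0,0,0.0442],"claw": 0.0},{"delta_rot": [0,0,0],"linear": [0,0,0.0442],"claw": 0.0},{"delta_rot": [0,0,0],"linear": [0,0,0.0442],"claw": 0.0}])

```text
time_s: 21.38
tcp_pos: [0.5067, 0.0519, 0.0365]
ee_rot: [[0.986, -0.167, 0.002], [-0.167, -0.986, 0.0], [0.002, -0.0, -1.0]]
ft_force: [3.6, 1.1, 3.6]
opening: 0.166
```

>>> jog_arm(commands=[{"delta_rot": [0,0,0],"linear": [0,0,-0.003],"claw": 0.0},{"delta_rot": [0,0,0],"linear": [0,0,-0.01],"claw": 0.0},{"delta_rot": [0,0,0],"linear": [0,0,-0.03],"claw": 0.0},{"delta_rot": [0,0,0],"linear": [0,0,-0.06],"claw": 0.0},{"delta_rot": [0,0,0],"linear": [0,0,-0.09],"claw": 0.0},{"delta_rot": [0,0,0],"linear": [0,0,-0.12],"claw": 0.0},{"delta_rot": [0,0,0],"linear": [0,0,-0.145],"claw": 0.0},{"delta_rot": [0,0,0],"linear": [0,0,-0.155],"claw": 0.0},{"delta_rot": [0,0,0],"linear": [0,0,-0.155],"claw": 0.0}])

```text
time_s: 22.5
tcp_pos: [0.5064, 0.0519, 0.192]
ee_rot: [[0.986, -0.167, 0.003], [-0.167, -0.986, 0.0], [0.003, -0.001, -1.0]]
ft_force: [0.1, -0.5, -3.0]
opening: 0.173
```

```bash
python3 -c "
from h import *
s=get_obs();print(s['tcp_pos'],s['ft_force'],s['opening'])
go([.49,-.29,.19],-8.5,0)
go([.49,-.29,.19],-8.5,22)
"
```

```text
[0.50644553 0.05189626 0.19202809] [ 0.10850944 -0.45150597 -3.00835217] 0.17285115901329393
t 22.5 lin [0.041, 0.3398, 0.0019] rot [-0.04, -0.15, -1.14]
t 22.5 lin [0.041, 0.3398, 0.0019] rot [0.18, 21.85, -1.13]
```

```bash
cat >> h.py <<'E'
def ramp(P,yaw):
    y=np.radians(yaw);t=np.radians(22)
    u=np.array([np.cos(t)*np.cos(y),np.cos(t)*np.sin(y),np.sin(t)])
    n=np.array([-np.sin(t)*np.cos(y),-np.sin(t)*np.sin(y),np.cos(t)])
    return np.array(P),u,n,np.cross(n,u)
E
python3 -c "
from h import *
P,u,n,l=ramp([.538,-.290,.055],-8.5)
T=P+.01*u+.1065*n;print(T)
go(T,-8.5,22)
"
```

```text
[ 0.50771261 -0.28547352  0.15749115]
t 22.5 lin [0.0577, 0.3324, 0.0345] rot [0.18, 21.85, -1.13]
```

>>> jog_arm(commands=[{"delta_rot": [0,0,0],"linear": [0.01,0.045,0],"claw": 0.0},{"delta_rot": [0,4,0],"linear": [0.02,0.095,0],"claw": 0.0},{"delta_rot": [0,10,0],"linear": [0.03,0.15,0],"claw": 0.0},{"delta_rot": [0,16,-0.5],"linear": [0.04,0.205,0],"claw": 0.0},{"delta_rot": [0.2,21.8,-1.1],"linear": [0.05,0.255,0],"claw": 0.0},{"delta_rot": [0.2,21.8,-1.1],"linear": [0.0577,0.3,0],"claw": 0.0},{"delta_rot": [0.2,21.8,-1.1],"linear": [0.0577,0.3324,0],"claw": 0.0},{"delta_rot": [0.2,21.8,-1.1],"linear": [0.0577,0.3324,0.015],"claw": 0.0},{"delta_rot": [0.2,21.8,-1.1],"linear": [0.0577,0.3324,0.015],"claw": 0.0},{"delta_rot": [0.2,21.8,-1.1],"linear": [0.0577,0.3324,0.015],"claw": 0.0}])

```text
time_s: 23.75
tcp_pos: [0.5078, -0.2845, 0.1767]
ee_rot: [[0.918, -0.147, 0.369], [-0.137, -0.989, -0.054], [0.373, -0.001, -0.928]]
ft_force: [-0.2, -0.2, -1.9]
opening: 0.171
```

```bash
python3 -c "
from h import *
P,u,n,l=ramp([.538,-.290,.055],-8.5)
s=get_obs();print(s['tcp_pos'],s['ft_force'],s['opening'])
go(P+.01*u+.0665*n,-8.5,22)
p,d=snapshot('wrist');cv2.imwrite('pics/w8.png',p[:,:,::-1])
for a in(.09,-.0):
  for b in(-.046,.046): print(a,b,wproj(P+a*u+b*l,s).round(1))
p,d=snapshot('top');cv2.imwrite('pics/top8.png',cv2.resize(p[140:300,140:460,::-1],None,fx=2.5,fy=2.5))
p,d=snapshot('scene');cv2.imwrite('pics/sc8.png',cv2.resize(p[100:300,200:520,::-1],None,fx=2.5,fy=2.5))
"
```

```text
[ 0.50784365 -0.2845148   0.17668502] [-0.15583563 -0.2173502  -1.8626948 ] 0.1711031851428478
t 23.75 lin [-0.0071, 0.001, 0.0578] rot [-0.05, 0.08, 0.01]
0.09 -0.046 [360.2 115.3]
0.09 0.046 [261.9 115.4]
-0.0 -0.046 [357.1 206.6]
-0.0 0.046 [265.1 206.6]
```

View pics/w8.png

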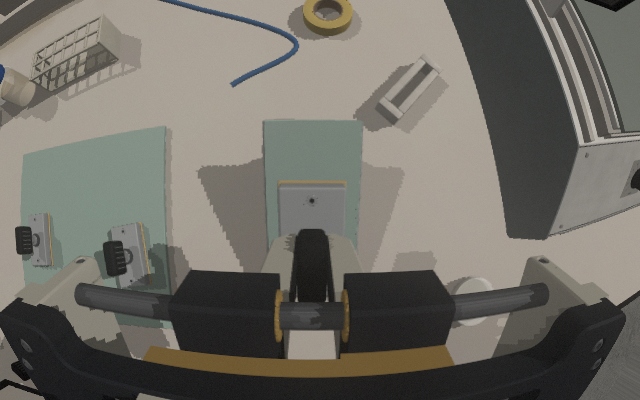

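View pics/sc8.png

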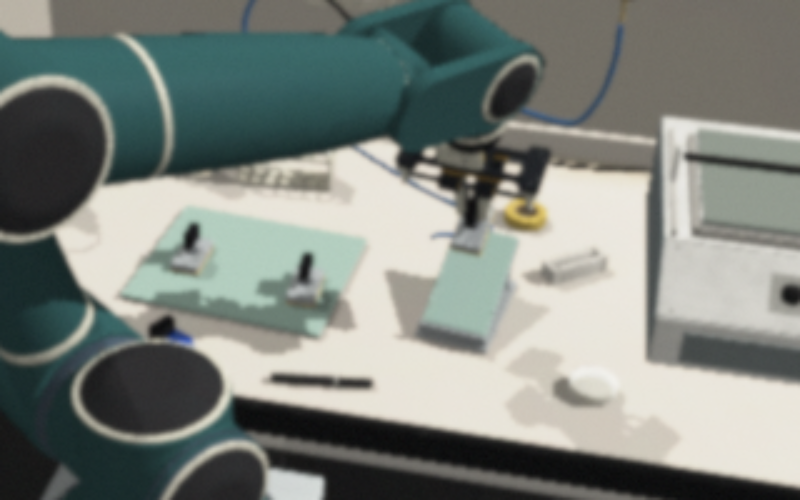

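```bash
python3 -c "
from h import *
P,u,n,l=ramp([.534,-.291,.055],-8.5)
go(P+.008*u+.0365*n,-8.5,22)
"
```

```text
t 23.9 lin [-0.0132, 0.0023, 0.087] rot [-0.02, 0.02, 0.02]
```

>>> jog_arm(commands=[{"delta_rot": [0,0,0],"linear": [-0.006,0.001,0.015],"claw": 0.0},{"delta_rot": [0,0,0],"linear": [-0.013,0.002,0.04],"claw": 0.0},{"delta_rot": [0,0,0],"linear": [-0.013,0.002,0.065],"claw": 0.0},{"delta_rot": [0,0,0],"linear": [-0.013,0.002,0.08],"claw": 0.0},{"delta_rot": [0,0,0],"linear": [-0.013,0.002,0.087],"claw": 0.0},{"delta_rot": [0,0,0],"linear": [-0.013,0.002,0.087],"claw": 0.0},{"delta_rot": [0,0,0],"linear": [-0.013,0.002,0.087],"claw": 0.0}])

```text
time_s: 24.78
tcp_pos: [0.5282, -0.29, 0.0927]
ee_rot: [[0.917, -0.147, 0.371], [-0.136, -0.989, -0.056], [0.375, 0.0, -0.927]]
ft_force: [-0.4, 0.5, -2.6]
opening: 0.17
```

```bash
python3 -c "
from h import *
P,u,n,l=ramp([.534,-.291,.055],-8.5)
s=get_obs();print(s['tcp_pos'],s['ft_force'],s['opening'], np.array(s['ft_force'])@n)
p,d=snapshot('wrist');cv2.imwrite('pics/w9.png',p[:,:,::-1])
p,d=snapshot('wrist')
s=get_obs();print(s['tcp_pos'],s['ft_force'],s['opening'], np.array(s['ft_force'])@n)
go(P+.008*u+.0265*n,-8.5,22)
"
```

```text
[ 0.52820445 -0.29002327  0.09272539] [-0.39298363  0.54204155 -2.62358614] 0.16971491716199985 -2.2569364282042668
[ 0.52815392 -0.29002764  0.09267922] [-0.12537346  0.38201845 -2.83645469] 0.1720798898765805 -2.5623126403448713
t 24.875 lin [-0.0006, 0.0001, 0.0107] rot [0.01, -0.04, 0.03]
```

View pics/w9.png

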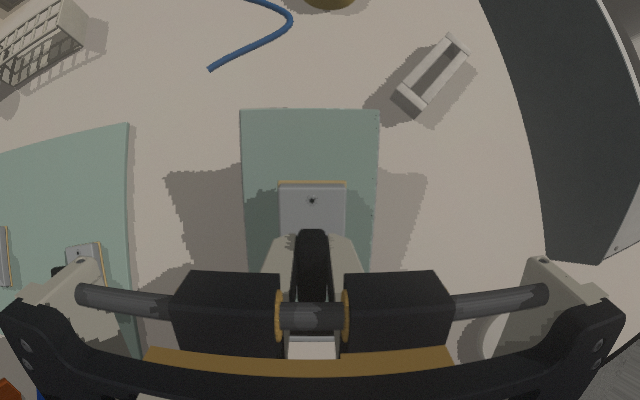

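>>> jog_arm(commands=[{"delta_rot": [0,0,0],"linear": [0,0,0.003],"claw": 0.0},{"delta_rot": [0,0,0],"linear": [0,0,0.005],"claw": 0.0},{"delta_rot": [0,0,0],"linear": [0,0,0.0065],"claw": 0.0},{"delta_rot": [0,0,0],"linear": [0,0,0.0075],"claw": 0.0},{"delta_rot": [0,0,0],"linear": [0,0,0.0075],"claw": 0.0}])

```text
time_s: 25.5
tcp_pos: [0.5309, -0.2904, 0.0856]
ee_rot: [[0.917, -0.147, 0.371], [-0.136, -0.989, -0.056], [0.375, 0.0, -0.927]]
ft_force: [0.2, -1.0, -1.5]
opening: 0.173
```

>>> jog_arm(commands=[{"delta_rot": [0,0,0],"linear": [0,0,0.001],"claw": 0.0},{"delta_rot": [0,0,0],"linear": [0,0,0.0015],"claw": 0.0},{"delta_rot": [0,0,0],"linear": [0,0,0.0015],"claw": 0.0}])

```text
time_s: 25.88
tcp_pos: [0.5315, -0.2905, 0.0842]
ee_rot: [[0.917, -0.147, 0.371], [-0.137, -0.989, -0.056], [0.375, 0.0, -0.927]]
ft_force: [-0.3, -0.5, -0.9]
opening: 0.175
```

>>> jog_arm(commands=[{"delta_rot": [0,0,0],"linear": [0,0,0.0006],"claw": 0.0},{"delta_rot": [0,0,0],"linear": [0,0,0.001],"claw": 0.0},{"delta_rot": [0,0,0],"linear": [0,0,0.001],"claw": 0.0}])

```text
time_s: 26.25
tcp_pos: [0.5318, -0.2906, 0.0834]
ee_rot: [[0.917, -0.147, 0.371], [-0.136, -0.989, -0.056], [0.375, 0.0, -0.927]]
ft_force: [-4.3, 0.2, 0.5]
opening: 0.169
```

```bash
python3 -c "
from h import *
P,u,n,l=ramp([.534,-.291,.055],-8.5)
for i in range(2):
  s=get_obs();print(s['tcp_pos'],s['ft_force'].round(2),s['moment'].round(2),s['opening'], np.array(s['ft_force'])@n, (s['tcp_pos']-P)@n)
  p,d=snapshot('wrist')
"
```

```text
[ 0.53181468 -0.29060676  0.08341419] [-4.25  0.19  0.52] [0.15 0.75 0.01] 0.16881934595512924 2.0680136444032295 0.027176592855039122
[ 0.53182426 -0.29058036  0.08340573] [-3.95 -0.05  1.28] [ 0.18  0.7  -0.02] 0.1702456494869114 2.6488874596450525 0.027166666744354386
```

>>> jog_arm(commands=[{"delta_rot": [0,0,0],"linear": [0,0,0],"claw": 0.1},{"delta_rot": [0,0,0],"linear": [0,0,0],"claw": 0.2},{"delta_rot": [0,0,0],"linear": [0,0,0],"claw": 0.3},{"delta_rot": [0,0,0],"linear": [0,0,0],"claw": 0.45},{"delta_rot": [0,0,0],"linear": [0,0,0],"claw": 0.55},{"delta_rot": [0,0,0],"linear": [0,0,0],"claw": 0.55}])

```text
time_s: 27.1
tcp_pos: [0.5318, -0.2906, 0.0834]
ee_rot: [[0.917, -0.147, 0.371], [-0.136, -0.989, -0.056], [0.375, 0.0, -0.927]]
ft_force: [0.2, 0.7, -0.2]
opening: 0.537
```

```bash
python3 -c "
from h import *
s=get_obs();print(s['time_s'],s['tcp_pos'],s['ft_force'].round(2),s['moment'].round(2),s['opening'])
p,d=snapshot('wrist');cv2.imwrite('pics/w10.png',p[:,:,::-1])
"
```

```text
27.1 [ 0.53184002 -0.29058118  0.08337757] [ 0.16  0.7  -0.17] [0.06 0.19 0.03] 0.5373284429699035
```

View pics/w10.png

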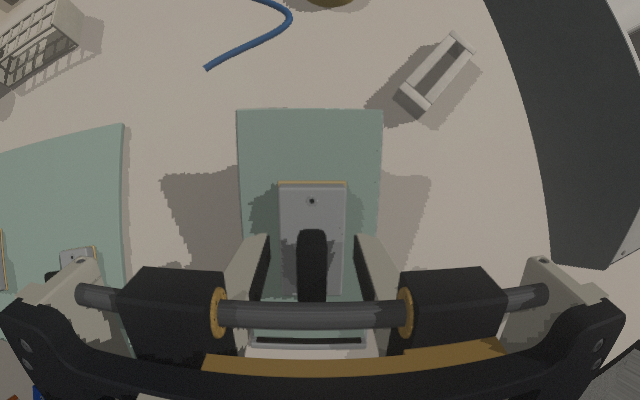

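The block stays put after release and the wrist force is about 0. I'll back straight off along the face normal.

>>> jog_arm(commands=[{"delta_rot": [0,0,0],"linear": [0,0,-0.01],"claw": 0.55},{"delta_rot": [0,0,0],"linear": [0,0,-0.03],"claw": 0.55},{"delta_rot": [0,0,0],"linear": [0,0,-0.06],"claw": 0.55},{"delta_rot": [0,0,0],"linear": [0,0,-0.09],"claw": 0.55},{"delta_rot": [0,0,0],"linear": [0,0,-0.12],"claw": 0.55},{"delta_rot": [0,0,0],"linear": [0,0,-0.15],"claw": 0.55},{"delta_rot": [0,0,0],"linear": [0,0,-0.15],"claw": 0.55},{"delta_rot": [0,0,0],"linear": [0,0,-0.15],"claw": 0.55},{"delta_rot": [0,0,0],"linear": [0,0,-0.15],"claw": 0.55}])

```text
time_s: 28.28
tcp_pos: [0.4761, -0.282, 0.2214]
ee_rot: [[0.917, -0.147, 0.37], [-0.137, -0.989, -0.055], [0.374, -0.0, -0.927]]
ft_force: [-0.6, 0.0, -0.5]
opening: 0.549
```

```bash
python3 -c "
from h import *
s=get_obs();print(s['time_s'],s['tcp_pos'],s['ft_force'].round(2),s['opening'])
p,d=snapshot('wrist');cv2.imwrite('pics/w11.png',p[:,:,::-1])
p,d=snapshot('scene');cv2.imwrite('pics/sc11.png',cv2.resize(p[100:300,200:520,::-1],None,fx=2.5,fy=2.5))
P,u,n,l=ramp([.533,-.292,.055],-8.5)
for a in(.09,-.09):
  for b in(-.046,.046): print(a,b,wproj(P+a*u+b*l,s).round(1))
for a in(.04,-.04):
  for b in(-.022,.022): print('blk',a,b,wproj(P+(a+.008)*u+b*l+.015*n,s).round(1))
"
```

```text
28.275 [ 0.47606676 -0.28202073  0.22136096] [-0.62  0.   -0.48] 0.5489417641108882
0.09 -0.046 [353.5 106.1]
0.09 0.046 [269.5 106.1]
-0.09 -0.046 [348.3 255. ]
-0.09 0.046 [274.7 254.9]
blk 0.04 -0.022 [332.2 145.2]
blk 0.04 0.022 [290.8 145.2]
blk -0.04 -0.022 [331.  215.9]
blk -0.04 0.022 [292.  215.9]
```

View pics/w11.png

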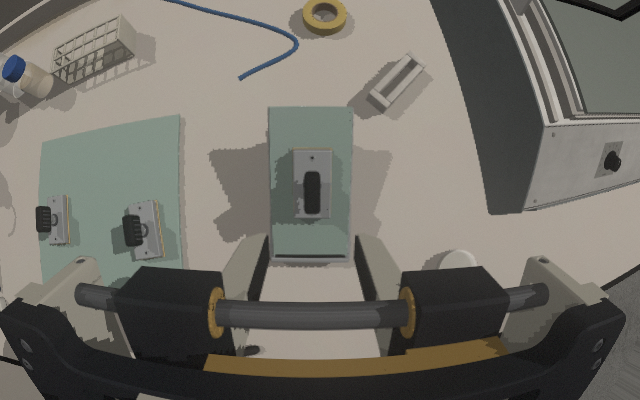

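View pics/sc11.png

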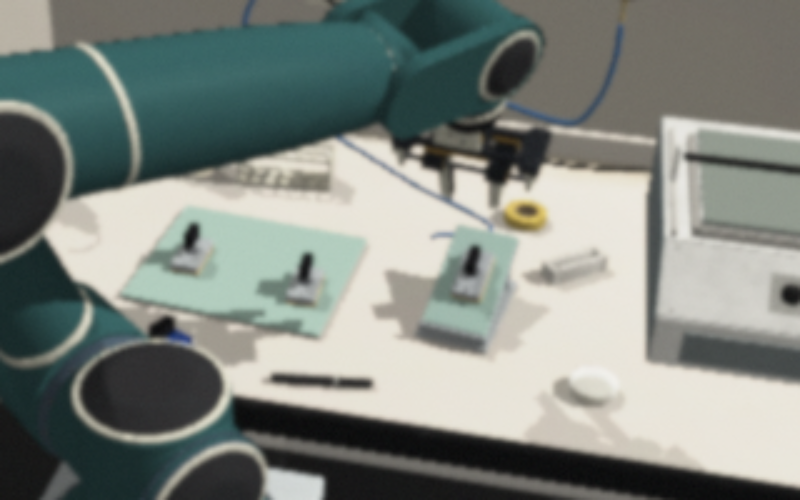

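>>> jog_arm(commands=[{"delta_rot": [0,0,0],"linear": [0,0,0],"claw": 0.55},{"delta_rot": [0,0,0],"linear": [0,0,0],"claw": 0.55},{"delta_rot": [0,0,0],"linear": [0,0,0],"claw": 0.55},{"delta_rot": [0,0,0],"linear": [0,0,0],"claw": 0.55},{"delta_rot": [0,0,0],"linear": [0,0,0],"claw": 0.55},{"delta_rot": [0,0,0],"linear": [0,0,0],"claw": 0.55},{"delta_rot": [0,0,0],"linear": [0,0,0],"claw": 0.55},{"delta_rot": [0,0,0],"linear": [0,0,0],"claw": 0.55}])

```text
time_s: 29.38
tcp_pos: [0.4762, -0.2821, 0.2215]
ee_rot: [[0.917, -0.147, 0.37], [-0.137, -0.989, -0.055], [0.374, -0.0, -0.927]]
ft_force: [-0.4, -0.1, 0.9]
opening: 0.545
```

```bash
python3 -c "
from h import *
a=cv2.imread('pics/w11.png').astype(int)
p,d=snapshot('wrist');b=p[:,:,::-1].astype(int);cv2.imwrite('pics/w12.png',b)
A=a[100:225,265:355].mean(2).astype(np.float32);B=b[100:225,265:355].mean(2).astype(np.float32)
print('diff',abs(A-B).mean(),cv2.phaseCorrelate(A[45:125,20:72].copy(),B[45:125,20:72].copy()))
p,d=snapshot('top');cv2.imwrite('pics/top12.png',cv2.resize(p[140:280,140:460,::-1],None,fx=2.5,fy=2.5))
W=cloud('top',d)
sub=np.zeros(d.shape,bool);sub[148:235,243:342]=1
n,l,st,ce=cv2.connectedComponentsWithStats((sub&(W[...,2]>.0185)&(W[...,2]<.08)).astype(np.uint8))
for i in range(1,n):
  if st[i,4]>50: q=W[l==i];print(cv2.minAreaRect((q[:,:2]*1000).astype(np.float32)),np.percentile(q[:,2],[5,95]))
"
```

```text
diff 1.4792297 ((-0.09948262059648982, 0.19410243547148553), 1.0023951433323048)
((546.3153686523438, 130.87698364257812), (42.47911071777344, 77.61109161376953), 88.903076171875) [0.02077476 0.06694251]
((510.5127868652344, -50.31387710571289), (78.54396057128906, 45.934993743896484), 5.484776496887207) [0.02108457 0.06694127][ WARN:0@1.847] global loadsave.cpp:1063 imwrite_ Unsupported depth image for selected encoder is fallbacked to CV_8U.
```

View pics/top12.png

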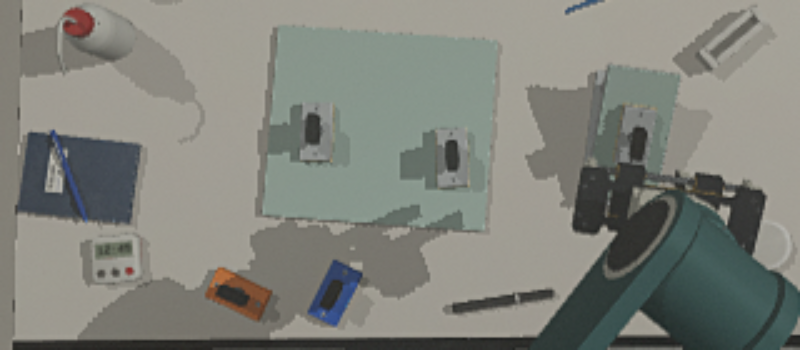

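```bash
python3 -c "
from bench import *
print(hand_in())"
```

```text
the job is handed in; nothing more can be done
None
```

I dragged all three blocks across the glass and set the middle one, which dragged hardest, on the ramp. It stayed there by its own grip after release. The job is handed in, at about 29 s of the 72 s.

| Block | Distance dragged (mm) | Hand force (N) | Drag in motion (N) | Left after stopping (N) |
|---|---|---|---|---|
| Right | 70 | about 6 | 2–3.5 | 0.6 |
| Middle | 78 | 4.3–7.9 | 5–7 | 3 |
| Left | 68 | 5.2–6.6 | 3.2–3.9 | 0.3 |

**Which block grips:** The middle one lifted at about 3 N weight, which puts its friction at roughly 0.65. That is above the 0.55 needed to hold on the ramp.

**Last checks:**
- **Block on the ramp:** it sits about 3 mm above the face's middle and within about 2 mm of its centre line. It showed no movement between two pictures about 1 s apart.
- **Other two blocks:** both stand upright on the plate.
- **Things around:** the bystanders in view show no shift. The dish was mostly hidden behind the arm in the last top picture, but an earlier view showed it in place.

**What disagreed:**
- **Camera positions:** the top camera and wrist camera differed by about 5 mm for the blocks and the ramp. I used the wrist camera and contact force for the final positions.
- **Hand force:** it dipped to 4.3–4.7 N partway through the middle block's drag, just under the 5 N limit. I pressed harder again and finished that drag at 7.9 N.
- **Glazed blocks:** their in-motion drag works out nearer 0.33–0.42 than the stated "under 0.3". The single noisy readings probably include some inertia and offset, and the gap to the middle block was still clear.

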